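# Find the socket that fits a recessed valve nut

## Task

The deck tap's middle handle is off and its valve nut has to come out, but nobody knows the nut's size: find out by trying which of the three deep sockets from the tray fits, and finish holding that one fully home on the nut, upright, without letting go of it. Sockets that do not fit go back on the tray, standing mouth down. Leave the other things on the table where they are.

Things in the scene. Friction and masses are not known exactly. Their poses are not given: they have to be found in the camera images.
- tap: Chrome deck tap, three valves in a row, fixed: deck plate 66 x 366 mm, round columns 59 mm wide, 100 mm apart along its y. Origin: on the table under the middle valve; x points to the sink, away from the robot; z up. Outer valves wear lever handles 97 mm tall over the table (bell 64 mm wide, levers towards +x); the middle one is bare. Empty spout outlet, 39 mm tall, 56 mm behind it.
- nut_seat (a point): Point on the middle valve's axis on the floor of its round brass well, 45 mm over the table; axes as the tap's. The hex nut stands on this floor, two of its six flats facing the tap's +x and -x; a brass stem 10 mm wide rises through it to 34 mm over the floor. The right socket goes down until its mouth is at this point.
- nut_top (a point): Centre of the nut's top, 10 mm over nut_seat: a socket too small stops here. The steel nut is 19, 24 or 30 mm across flats (its well 31.5, 39.5 or 49 mm wide); which one differs from start to start and is not reported.
- well_rim (a point): Centre of the well's rim (59 mm outer diameter), 20 mm over nut_seat: a socket too large for the nut is too wide for the well and stops here.
- tray: Shallow aluminium tray, fixed, 150 x 400 mm outside, rim 14 mm tall, walls and floor 3 mm thick. Origin: centre of its underside; long side along its y axis. The three sockets stand in a row along y, about 90 mm apart.
- socket_small: Deep hex socket, dark steel, about 160 g, standing mouth down. Round barrel 28 mm wide, 45 tall; above it a hex drive end 22 mm across flats, 45 tall (90 in all), square hole in its top. Bore for a 19 mm nut: 20.5 mm across flats, 42 deep, 3 mm lead-in. Origin: centre of the mouth; z up. Bore and drive end both have flats facing the body's +x and -x. Any yaw; the three change places.
- socket_medium: Deep hex socket, dark steel, about 250 g, standing mouth down. Round barrel 36 mm wide, 45 tall; above it a hex drive end 26 mm across flats, 45 tall (90 in all), square hole in its top. Bore for a 24 mm nut: 25.5 mm across flats, 42 deep, 3 mm lead-in. Origin: centre of the mouth; z up. Bore and drive end both have flats facing the body's +x and -x. Any yaw; the three change places.
- socket_large: Deep hex socket, dark steel, about 400 g, standing mouth down. Round barrel 45 mm wide, 45 tall; above it a hex drive end 32 mm across flats, 45 tall (90 in all), square hole in its top. Bore for a 30 mm nut: 31.5 mm across flats, 42 deep, 3 mm lead-in. Origin: centre of the mouth; z up. Bore and drive end both have flats facing the body's +x and -x. Any yaw; the three change places.
- handle: Bystander: the removed chrome lever handle standing on the tray's +y end, bell 64 mm in diameter, 52 mm tall, lever 78 mm long from its axis. Origin: centre of its underside.
- wrench: Bystander: steel open-ended wrench, 190 mm, lying on the robot's side of the tap. Origin: its middle, on the table.
- bottle: Bystander: clear water bottle on the sink side of the tap, 62 mm in diameter, 170 mm tall. Origin: centre of its underside.
- tub: Bystander: clear plastic tub of skewers, 106 mm in diameter, 70 mm tall (skewers to 85 mm), beyond the tray. Origin: centre of its underside.
- reindeer_a: Bystander: reindeer made of a potato, a pear and root legs, about 110 x 60 mm, 125 mm tall without its fennel antlers, standing on the sink side of the tap. Origin: on the table between its legs.
- reindeer_b: Bystander: a second such reindeer, beyond the tray. Origin: on the table between its legs.
There are look-alikes about, which are no part of the job. Leave any blue look-alike of the socket_large alone.

How it is judged:
By the outcome, as a careful person would: the job done as asked, in the order asked, and still so for the second after the job is handed in, while the arm keeps its last pose, push and grip.
It also fails if it takes over 67 s, if anything falls off the work surface, if the arm or the gripper's body presses on something with over 40 N, if the wrist force passes 120 N, or if a joint passes its speed limit or range.

## Robot

A 7-joint arm with a two-finger parallel gripper is mounted at the origin on the work surface. World frame = base frame: x ahead of the robot, y to its left, z up, the work surface at z = 0. Lengths are in m, angles in rad, forces in N, time in s.
With the tool pointing down it reaches from about 0.425 to 0.825 m from the base axis. Payload 3.6 kg.
Tool frame: the origin (TCP) lies on the mounting face of the last link; the fingertips stand 186 mm ahead of it and the grasp point (between the pads) lies 167 mm ahead of it; z points along the fingers, x is the direction in which the jaws open and shut, and the axes are right-handed (so a half turn about z gives the same grasp; the last joint's range is limited). The gripper opens to 93 mm and grips with 3 to 60 N. Pads are 15 mm wide; open, the fingers measure 128 mm over their backs; the gripper's body (75 mm by 188 mm) begins 65 mm behind the grasp point.
Start: joints at [-1.369, 0.615, -0.013, 1.423, 0.008, 1.103, -0.04], TCP at [0.147, 0.633, 0.405] pointing down, gripper open.
Joint ranges: [-3.12, 3.12], [-0.3, 2.06], [-1.34, 1.32], [0.26, 2.42], [-1.36, 4.5], [0.01, 1.98], [-2.84, 2.84]. Speed limits (rad/s): [2.79, 2.79, 3.14, 3.14, 3.14, 3.14, 3.14].

## Interface

Orientations are given as [roll, pitch, yaw] about the fixed x, y, z axes, in that order (R = Rz(yaw) Ry(pitch) Rx(roll)).
In Python, from cell import robot gives the robot as it stands. Calls block until the motion is done:
- robot.goto(position, orientation): joint-space move of the TCP to a pose.
- robot.move_l(position, rot=None, v=0.15, f_stop=None): straight line of the TCP; rot=None keeps the orientation; v is the mean speed in m/s. With f_stop (N) it stops when the force on the tool has changed by that much, and returns True; else False.
- robot.goto_joints(angles): joint-space move.
- robot.command_gripper(opening, grasp_force=None): opening from 0.0 (shut) to 1.0 (fully open); grasp_force is the grip in N (None keeps the last); returns when the fingers have stopped.
- robot.wait(seconds).
- robot.solve_ik(position, orientation): joint angles nearest the present ones, or None.
- robot.camera(name): name is "scene" or "top"; returns the picture (480x640x3 uint8, red, green, blue); there is no depth.
- robot.calibration(name): a dict with "intrinsics" (3x3 intrinsics, pixels), "view" (4x4, takes a point from world to camera coordinates). Camera axes: x right, y down, z forward; pixel columns grow to the right and rows downward; lengths in m; the calibration is good to about 2 mm. A picture is of the moment at which its call begins. calibration takes no time and is no camera call.
A pose or a line that the arm cannot do raises robot.Unreachable and nothing moves.
- robot.hand_in(): hands the job in, once; it reports no verdict.
Trained networks look in the newest picture that a camera, given by its name, has taken for a name from the list of things; names that differ only in an ending like _2 or _b are one class to them, and where a whole thing is asked for, a point or a joint stands for the part that bears it (a point fixed in the world has none). Each returns a list of dicts, best first, with "p" (0 to 1); they miss things now and then, are a little off and sometimes report something else, mostly with a low value. They report only what shows in the picture. A call takes as long as a camera call. They do not tell look-alikes from the thing itself.
- robot.cut_out(camera, name): "region" (480x640 bool, what is visible of it) and "rect" ([left, top, right, bottom] in pixels, round what is visible of it).
- robot.landmark_of(camera, name): "xy" ([column, row] in pixels: a listed point, or the origin of a listed thing).
Readings, each from a call of its own:
- robot.current_clock(): time.
- robot.current_joints(): joint angles.
- robot.current_qvel(): joint speeds.
- robot.current_joint_efforts(): joint torques, N m.
- robot.current_eef_pos(): TCP position.
- robot.current_ee_rot(): TCP orientation.
- robot.current_ft_force(): force on the tool from outside, world axes, zero at the start.
- robot.current_moment(): the same for the moment, N m.
- robot.current_grip_width(): opening from 0.0 (shut) to 1.0 (fully open).
Only numpy, scipy, OpenCV 4.12 (cv2) and the standard library are available. Lean on these libraries where they do the work, as an engineer would, in place of code of your own. Each camera call takes 0.05 s, during which the arm holds its last target.

## Working session

There is one attempt and no reset: what is moved stays moved. The work goes in short steps, each a Python script; the robot and the scene stay as the last script left them, time stands still between calls to the robot, and variables do not carry over. Pictures are saved under pics/ and viewed, and the job is handed in when it is done.

```bash
ls; mkdir -p pics
python3 - <<'E'
from cell import robot
import cv2
for c in("scene","top"):
    im=robot.camera(c); cv2.imwrite(f"pics/{c}0.png",im[:,:,::-1])
    k=robot.calibration(c); print(c,k["intrinsics"],k["view"])
    for n in("socket_small","socket_medium","socket_large","tap","tray","nut_seat","nut_top","well_rim","handle"):
        print(n,[(round(d["p"],2),[round(float(v)) for v in d["xy"]]) for d in robot.landmark_of(c,n)])
print(robot.current_clock(),robot.current_eef_pos(),robot.current_ee_rot())
E
```

```text
pics
scene [[457.97534429   0.         318.60988733]
 [  0.         457.97534429 241.79127098]
 [  0.           0.           1.        ]] [[-0.07325816  0.99724785  0.01140057  0.0636946 ]
 [ 0.81869013  0.06666154 -0.57035315 -0.39780777]
 [-0.56954343 -0.03244949 -0.82132047  1.32523136]
 [ 0.          0.          0.          1.        ]]
socket_small [(0.72, [230, 247])]
socket_medium [(0.95, [195, 236])]
socket_large [(0.92, [249, 192]), (0.81, [267, 261]), (0.7, [196, 183])]
tap [(0.94, [417, 282])]
tray [(0.9, [241, 254])]
nut_seat [(0.93, [425, 271]), (0.7, [241, 254])]
nut_top [(0.85, [428, 266])]
well_rim [(0.95, [424, 269])]
handle [(0.9, [308, 273])]
top [[584.94701268   0.         332.0629065 ]
 [  0.         584.94701268 228.88797036]
 [  0.           0.           1.        ]] [[ 0.00973759 -0.9999511  -0.00172763 -0.02207115]
 [-0.98690395 -0.00933231 -0.16103879  0.53974515]
 [ 0.16101479  0.00327313 -0.98694657  1.14842231]
 [ 0.          0.          0.          1.        ]]
socket_small [(0.83, [428, 239])]
socket_medium [(0.68, [473, 257])]
socket_large [(0.8, [490, 329]), (0.77, [390, 225]), (0.61, [430, 321])]
tap [(0.91, [231, 216]), (0.71, [225, 208])]
tray [(0.6, [418, 236]), (0.57, [228, 215]), (0.29, [252, 274])]
nut_seat [(0.59, [224, 210])]
nut_top [(0.97, [227, 209])]
well_rim [(0.87, [222, 203])]
handle [(0.58, [346, 213])]
1.0 [0.14742132 0.63304137 0.40475126] [-3.14158263e+00  3.84500241e-05  1.34199685e+00]
```

View pics/scene0.png

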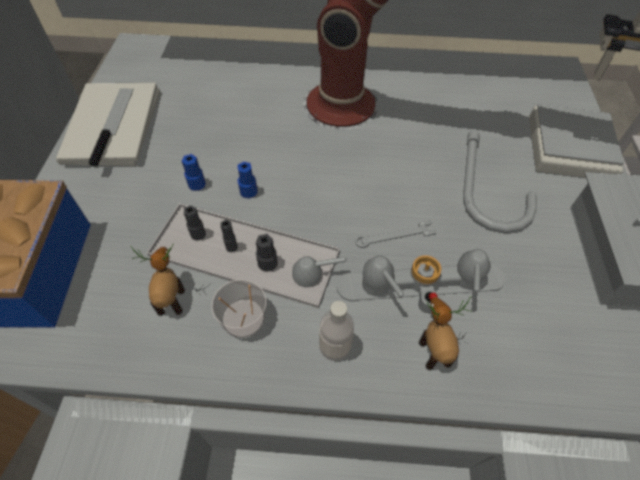

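View pics/top0.png

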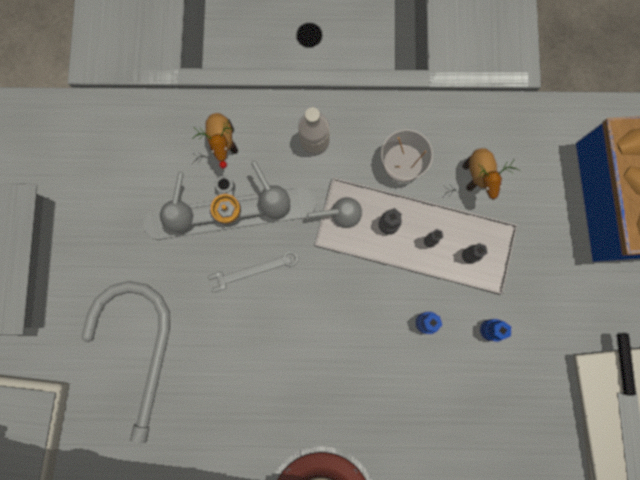

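Candidates: dark sockets, scene (195,236) medium, (230,247) small, (267,261) large. Look-alikes are the two blue ones, scene (196,183) and (249,192), which stay untouched. Next I check close crops and compute positions.

```bash
cat > h.py <<'E'
from cell import robot
import numpy as np, cv2
K={c:(np.array(robot.calibration(c)["intrinsics"]),np.array(robot.calibration(c)["view"])) for c in("scene","top")}
def ray(c,p):
    k,v=K[c]; R=v[:3,:3];t=v[:3,3]
    d=R.T@np.linalg.inv(k)@np.array([p[0],p[1],1.]); return -R.T@t,d
def onz(c,p,z):
    o,d=ray(c,p); return o+d*(z-o[2])/d[2]
def proj(c,X):
    k,v=K[c]; X=np.atleast_2d(X); q=(v[:3,:3]@X.T).T+v[:3,3]; q=(k@q.T).T; return q[:,:2]/q[:,2:]
E
python3 - <<'E'
from h import *
ims={c:robot.camera(c) for c in("scene","top")}
def crop(c,x,y,w,h,s): return cv2.resize(ims[c][y:y+h,x:x+w,::-1],None,fx=s,fy=s,interpolation=cv2.INTER_CUBIC)
cv2.imwrite("pics/c1.png",crop("top",315,170,210,130,3.8))
a=crop("top",190,170,75,75,5);b=crop("scene",390,230,75,75,5)
cv2.imwrite("pics/c2.png",np.hstack([a,b]))
cv2.imwrite("pics/c3.png",crop("scene",140,140,220,170,3.6))
zs=dict(nut_seat=.045,nut_top=.055,well_rim=.065,socket_small=.003,socket_medium=.003,socket_large=.003,tap=0,tray=0,handle=.003)
for n,z in zs.items():
    for c in ims:
        for d in robot.landmark_of(c,n): print(n,c,round(d["p"],2),onz(c,d["xy"],z).round(4)[:2])
for n in list(zs)[3:6]:
    for c in ims:
        for d in robot.cut_out(c,n): print(n,c,round(d["p"],2),d["rect"],d["region"].sum())
E
```

```text
nut_seat scene 0.76 [0.5829 0.1993]
nut_seat top 0.96 [0.58   0.2018]
nut_top scene 0.9 [0.5698 0.2048]
nut_top scene 0.7 [ 0.6991 -0.3017]
nut_top top 0.86 [0.5772 0.1944]
nut_top top 0.23 [ 0.6515 -0.3115]
well_rim scene 0.93 [0.5736 0.2021]
well_rim top 0.74 [0.5827 0.2061]
well_rim top 0.25 [0.5723 0.2   ]
socket_small scene 0.86 [ 0.5275 -0.2217]
socket_small top 0.51 [ 0.5261 -0.222 ]
socket_medium top 0.66 [ 0.4923 -0.3146]
socket_medium top 0.66 [0.5879 0.2052]
socket_large scene 0.92 [ 0.56   -0.1347]
socket_large scene 0.72 [ 0.3421 -0.3456]
socket_large scene 0.67 [ 0.3496 -0.2103]
socket_large top 0.97 [ 0.5581 -0.132 ]
socket_large top 0.91 [ 0.3595 -0.2169]
socket_large top 0.81 [ 0.3405 -0.3428]
tap scene 0.66 [0.582  0.1891]
tap top 0.8 [0.5803 0.2019]
tap top 0.17 [0.5886 0.2118]
tray scene 0.9 [ 0.5331 -0.1951]
tray top 0.84 [ 0.534  -0.1941]
handle scene 0.9 [ 0.5836 -0.0589]
handle scene 0.64 [0.5388 0.2188]
handle top 0.9 [ 0.5753 -0.0441]
socket_small scene 0.58 [220.0, 219.1, 240.5, 250.9] 387
socket_small top 0.57 [423.7, 227.8, 445.1, 249.7] 244
socket_small top 0.51 [307.7, 198.6, 362.4, 229.9] 856
socket_small top 0.26 [466.6, 245.7, 488.1, 265.5] 360
socket_medium scene 0.76 [180.9, 204.9, 206.6, 242.5] 530
socket_medium top 0.96 [463.2, 244.7, 487.7, 264.3] 388
socket_large scene 0.64 [237.1, 160.1, 255.7, 199.7] 599
socket_large scene 0.56 [256.5, 237.8, 279.4, 270.4] 676
socket_large scene 0.56 [179.4, 152.6, 205.2, 193.9] 672
socket_large top 0.65 [419.0, 310.5, 444.8, 334.9] 481
socket_large top 0.57 [478.7, 319.4, 514.0, 343.0] 574
```

View pics/c1.png

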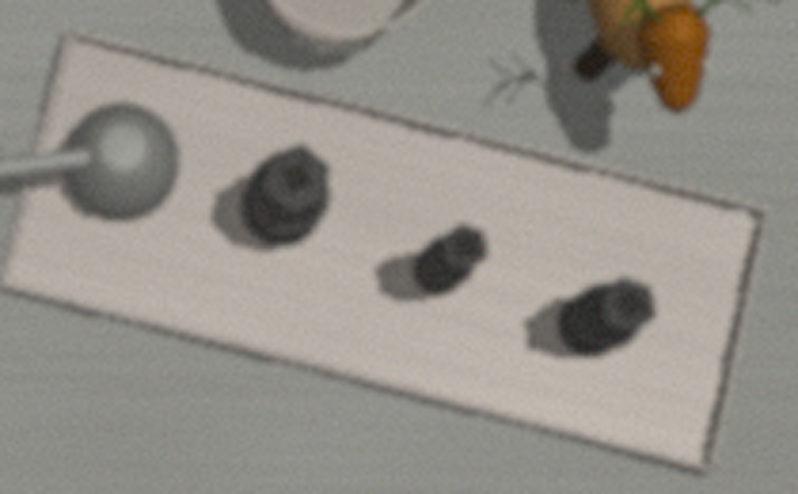

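View pics/c2.png

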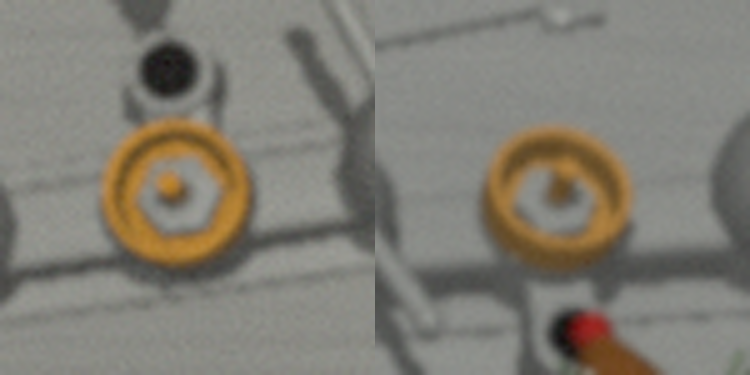

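View pics/c3.png

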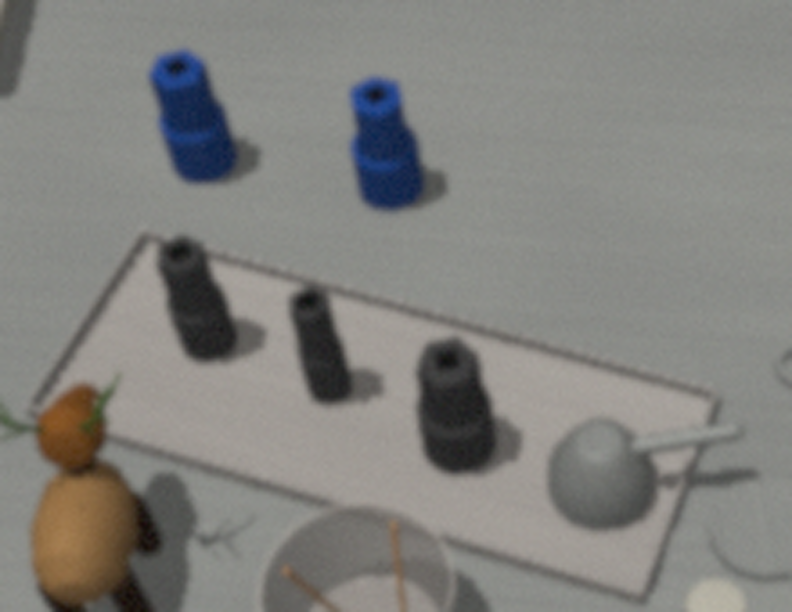

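The crops confirm three dark sockets in the tray: from left to right in the top view, large, small, medium. The blue pair is off the tray. The nut nearly fills its well, about 35 mm across corners against the 59 mm rim, which suggests the 30 mm nut. So I'll try the large socket first. First I measure the rim centre, tap yaw and socket yaw.

Run:
```python
from h import *
from scipy.optimize import minimize
ims={c:robot.camera(c) for c in("scene","top")}
th=np.linspace(0,2*np.pi,80)
def circ(x,y,z,r): return np.c_[x+r*np.cos(th),y+r*np.sin(th),0*th+z]
S=8
def mask(c,win,polys):
    x0,y0,w,h=win; m=np.zeros((h*S,w*S),np.uint8)
    for X,v in polys: cv2.fillPoly(m,[np.round(((proj(c,X)-[x0,y0]+.5)*S)).astype(int)],v)
    return cv2.resize(m,(w,h),interpolation=cv2.INTER_AREA)/255.
def hexa(x,y,z,af,yaw):
    a=yaw+np.pi/6+np.arange(6)*np.pi/3; r=af/np.sqrt(3); return np.c_[x+r*np.cos(a),y+r*np.sin(a),0*a+z]
for c,win in(("top",(200,185,50,50)),("scene",(405,245,45,45))):
    x0,y0,w,h=win; im=ims[c][y0:y0+h,x0:x0+w].astype(float)
    sat=cv2.cvtColor(ims[c],cv2.COLOR_RGB2HSV)[y0:y0+h,x0:x0+w]
    o=((im[...,0]-im[...,2])>60).astype(np.uint8)
    n,l,st,_=cv2.connectedComponentsWithStats(o); k=1+st[1:,4].argmax(); m=(l==k)*1.
    cs,_=cv2.findContours((m*255).astype(np.uint8),0,1)
    ff=np.zeros((h,w),np.uint8); cv2.drawContours(ff,cs,-1,1,-1); ff=ff*1.
    # outer rim incl side: hull of top circle and lower circle
    def f(p):
        A=proj(c,np.r_[circ(p[0],p[1],.065,.0295),circ(p[0],p[1],.065-abs(p[2]),.0295)])
        hull=cv2.convexHull(A.astype(np.float32))[:,0]
        mm=np.zeros((h*S,w*S),np.uint8); cv2.fillPoly(mm,[np.round((hull-[x0,y0]+.5)*S).astype(int)],255)
        return ((cv2.resize(mm,(w,h),interpolation=cv2.INTER_AREA)/255.-ff)**2).sum()
    b=min((minimize(f,[.577+dx,.203,d],method="Nelder-Mead",options=dict(initial_simplex=[[.577+dx,.203,d],[.583+dx,.203,d],[.577+dx,.208,d],[.577+dx,.203,d+.006]])) for dx in(-.004,.004) for d in(.003,.012)),key=lambda r:r.fun)
    print(c,b.x,b.fun,ff.sum())
    # grey nut: low saturation pixels within
    print("nut px", (((sat[...,1]<60)&(ff>0)).sum()))
# tap yaw
a=onz("top",(176.5,215.5),.09);b=onz("top",(273.5,201.5),.09); print("bells",a,b,(a+b)/2,np.linalg.norm(a-b),np.degrees(np.arctan2(*(a-b)[[1,0]])))
big=cv2.resize(ims["top"][160:250,130:330,::-1],None,fx=4,fy=4,interpolation=cv2.INTER_CUBIC);cv2.imwrite("pics/tap.png",big)
big=cv2.resize(ims["top"][195:250,360:415,::-1],None,fx=10,fy=10,interpolation=cv2.INTER_CUBIC);cv2.imwrite("pics/soc.png",big)
```

```text
top [0.57779497 0.19986414 0.00355355] 9.259792387543254 669.0
nut px 147
scene [0.57876712 0.19889811 0.00396869] 15.055363321799309 580.0
nut px 126
bells [0.55616028 0.2890631  0.09      ] [0.58604725 0.09904785 0.09      ] [0.57110377 0.19405547 0.09      ] 0.19235131039098924 98.93866183017734
```

View pics/tap.png

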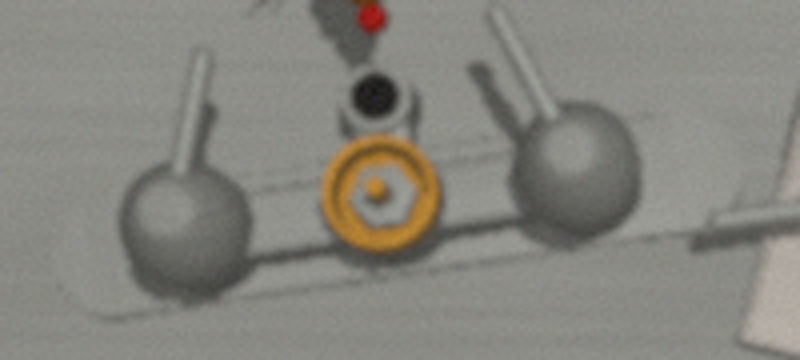

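View pics/soc.png

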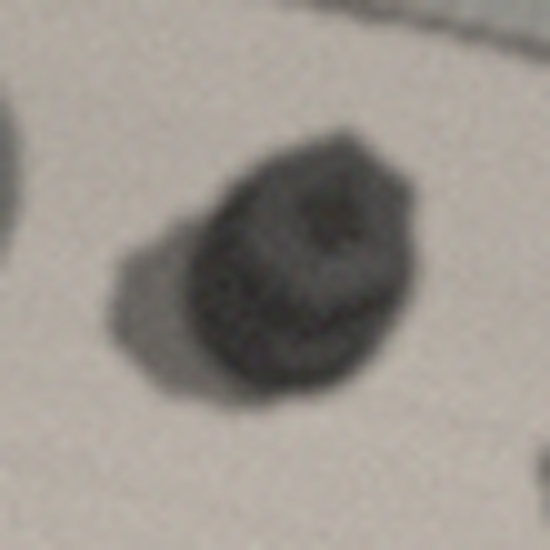

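Both cameras put the rim at (0.578, 0.199), agreeing to about 1 mm. The tap yaw is about 8.7°. Now I fit the large socket's silhouette, in both views, for its position and yaw.

```bash
cat > fit.py <<'E'
from h import *
from scipy.optimize import minimize
S=8
th=np.linspace(0,2*np.pi,60)
def hexa(x,y,z,af,yaw):
    a=yaw+np.pi/6+np.arange(6)*np.pi/3; r=af/np.sqrt(3); return np.c_[x+r*np.cos(a),y+r*np.sin(a),0*a+z]
def circ(x,y,z,r): return np.c_[x+r*np.cos(th),y+r*np.sin(th),0*th+z]
def sil(c,win,p,D,af,z0=.003):
    x0,y0,w,h=win; mm=np.zeros((h*S,w*S),np.uint8)
    x,y,yaw=p
    for A in(np.r_[circ(x,y,z0,D/2),circ(x,y,z0+.045,D/2)],np.r_[hexa(x,y,z0+.045,af,yaw),hexa(x,y,z0+.09,af,yaw)]):
        hull=cv2.convexHull(proj(c,A).astype(np.float32))[:,0]
        cv2.fillPoly(mm,[np.round((hull-[x0,y0]+.5)*S).astype(int)],255)
    return cv2.resize(mm,(w,h),interpolation=cv2.INTER_AREA)/255.
def fit(c,im,guess,D,af,T=80):
    q=proj(c,[[guess[0],guess[1],.045]])[0]; win=(int(q[0])-32,int(q[1])-32,64,64)
    x0,y0,w,h=win; g=cv2.cvtColor(im,cv2.COLOR_RGB2GRAY)[y0:y0+h,x0:x0+w].astype(float)
    o=(g<T).astype(np.uint8); n,l,st,ct=cv2.connectedComponentsWithStats(o)
    k=l[32,32] or 1+st[1:,4].argmax(); m=(l==k)*1.
    m=cv2.morphologyEx(m,cv2.MORPH_CLOSE,np.ones((5,5)))
    best=None
    for yw in np.radians([-30,-15,0,15]):
        s=np.array([[guess[0],guess[1],yw]]*4); s[1,0]+=.005;s[2,1]+=.005;s[3,2]+=.2
        r=minimize(lambda p:((sil(c,win,p,D,af)-m)**2).sum(),s[0],method="Nelder-Mead",options=dict(initial_simplex=s))
        if best is None or r.fun<best.fun: best=r
    return best.x,best.fun,m.sum()
E
python3 - <<'E'
from fit import *
for c in("top","scene"):
    im=robot.camera(c)
    g=cv2.cvtColor(im,cv2.COLOR_RGB2GRAY)
    for T in(80,95):
        p,f,n=fit(c,im,(.559,-.133),.045,.032,T); print(c,T,p[:2].round(4),np.degrees(p[2])%60,round(f,1),n)
E
```

```text
top 80 [ 0.557  -0.1338] 24.853262280040504 68.9 404.0
top 95 [ 0.5571 -0.1336] 18.723092106445744 28.4 454.0
scene 80 [ 0.5565 -0.1361] 43.74402507477281 69.6 604.0
scene 95 [ 0.5573 -0.1353] 33.639632399648825 70.8 676.0
```

Chosen socket: the dark large one at (0.557, -0.134), yaw about 19°. I squeeze it at 19°, then again at -41°, so it is centred on the tool axis, then grip.

Run:
```python
from h import *
r=np.radians
P=[.557,-.1342]
print(robot.current_clock())
robot.command_gripper(.62,12)
robot.goto([*P,.36],[np.pi,0,r(19)]); 
f=robot.move_l([*P,.241],v=.12,f_stop=8); print("down",f,robot.current_eef_pos())
robot.command_gripper(0,12); print("w",robot.current_grip_width()*93, robot.current_ft_force())
robot.command_gripper(.62,12)
robot.move_l([*P,.241],[np.pi,0,r(-11)],v=.1) if 0 else None
robot.move_l([*P,.25],v=.1)
robot.goto([*P,.25],[np.pi,0,r(-41)])
robot.move_l([*P,.241],v=.1,f_stop=8)
robot.command_gripper(0,12); print("w",robot.current_grip_width()*93, robot.current_ft_force())
print(robot.current_clock(),robot.current_eef_pos(),robot.current_ee_rot())
im=robot.camera("scene");cv2.imwrite("pics/g1.png",cv2.resize(im[140:310,140:360,::-1],None,fx=3.6,fy=3.6,interpolation=cv2.INTER_CUBIC))
```

```text
2.5
down False [ 0.55728688 -0.13440382  0.24170359]
w 31.939444204651963 [0.83677688 0.52995084 1.70513102]
w 32.19875321429518 [-0.07888378 -0.83263189 -0.796969  ]
10.45 [ 0.5573337  -0.13445469  0.2413007 ] [-3.14151765e+00 -1.69183210e-03 -7.15563653e-01]
```

View pics/g1.png

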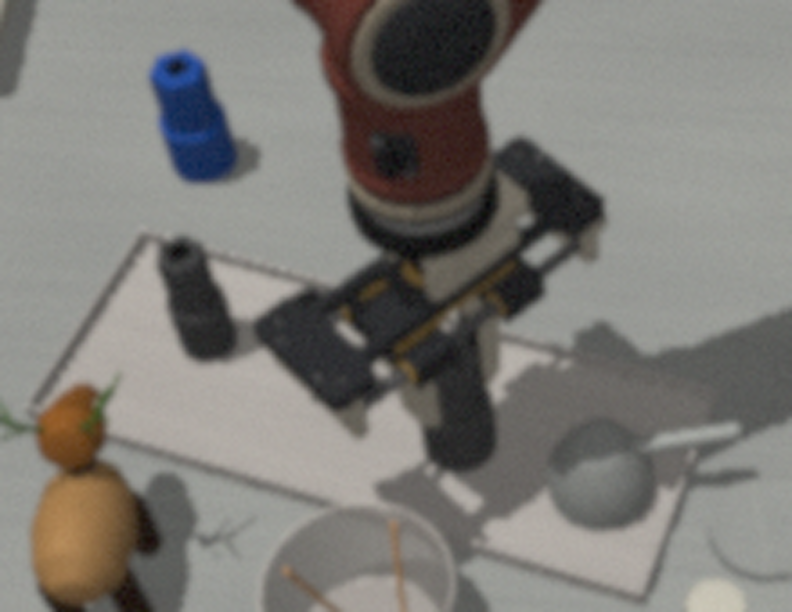

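Both squeezes closed to 32 mm, so it is held on its flats. Now lift, carry over the valve, and look before lowering.

Run:
```python
from h import *
r=np.radians
robot.command_gripper(0,45); print("w",robot.current_grip_width()*93)
x,y,z=robot.current_eef_pos(); off=z-.003; print("off",off)
robot.move_l([x,y,.40],v=.2)
robot.goto([.5782,.1994,.40],[np.pi,0,r(-51.3)])
robot.move_l([.5782,.1994,off+.075],v=.2,f_stop=10)
print(robot.current_clock(),robot.current_eef_pos(),robot.current_ft_force(),np.degrees(robot.current_ee_rot()[2]),robot.current_grip_width()*93)
for c,(a,b) in dict(scene=(320,180),top=(150,130)).items():
    im=robot.camera(c);cv2.imwrite(f"pics/n1{c}.png",cv2.resize(im[b:b+150,a:a+200,::-1],None,fx=4,fy=4,interpolation=cv2.INTER_CUBIC))
```

```text
w 31.79781651498364
off 0.23830440445786438
13.5083 [0.57893346 0.19818034 0.31431943] [-0.30021009  0.74876434 -3.33447339] -51.406042107248894 32.061941809637524
```

View pics/n1scene.png

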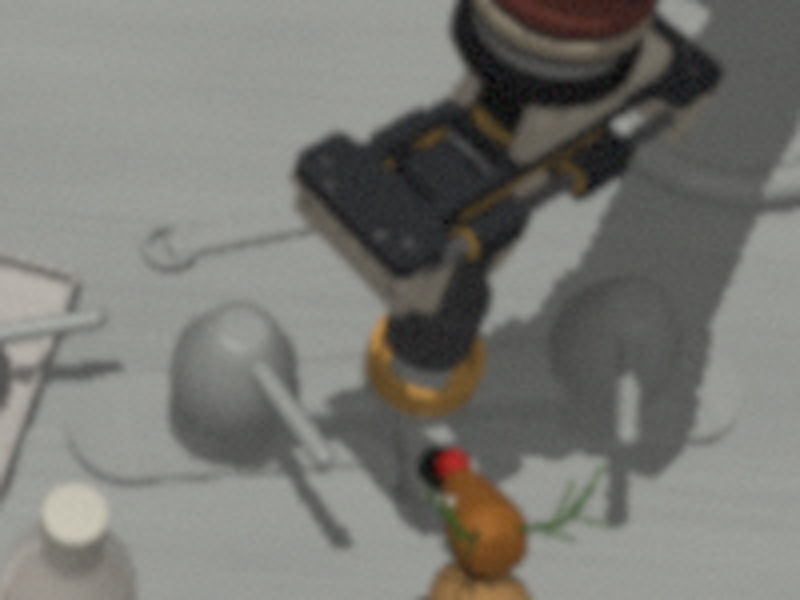

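The socket hangs just above the orange rim, with its barrel centred over it at crop (430,350) against rim (427,365). Next I lower it with a force stop.

Run:
```python
from h import *
r=np.radians; off=.2383
robot.wait(.3); print(robot.current_eef_pos().round(4),robot.current_ft_force().round(1))
s=robot.move_l([.5782,.1994,off+.046],[np.pi,0,r(-51.3)],v=.04,f_stop=10)
p=robot.current_eef_pos()
print(s,"mouth z mm",(p[2]-off)*1e3,p.round(4),robot.current_ft_force().round(1),robot.current_moment().round(2),robot.current_grip_width()*93,robot.current_clock())
```

```text
[0.5783 0.1994 0.3139] [-0.7  0.1 -3.6]
False mouth z mm 45.85709147537265 [0.5786 0.1999 0.2842] [ 2.7  2.8 -4.9] [ 0.54 -0.73 -0.04] 31.73595910440701 14.7833
```

It went straight in: the mouth is at 45.9 mm, below nut_top (55 mm). Now the last bit, to the floor.

Run:
```python
from h import *
r=np.radians; off=.2383
s=robot.move_l([.5782,.1994,off+.0425],[np.pi,0,r(-51.3)],v=.02,f_stop=12)
robot.wait(.3)
p=robot.current_eef_pos()
print(s,"mouth z mm",(p[2]-off)*1e3,p.round(4),robot.current_ee_rot().round(4),robot.current_ft_force().round(1),robot.current_moment().round(2),robot.current_grip_width()*93,robot.current_clock())
for c,(a,b) in dict(scene=(320,180),top=(150,130)).items():
    im=robot.camera(c);cv2.imwrite(f"pics/n2{c}.png",cv2.resize(im[b:b+150,a:a+200,::-1],None,fx=4,fy=4,interpolation=cv2.INTER_CUBIC))
```

```text
True mouth z mm 45.007100835394496 [0.5787 0.1998 0.2833] [-3.1393e+00  3.0000e-04 -8.9440e-01] [-0.7  0.   5.3] [-0.16  0.47 -0.01] 31.96411907298728 15.2917
```

View pics/n2scene.png

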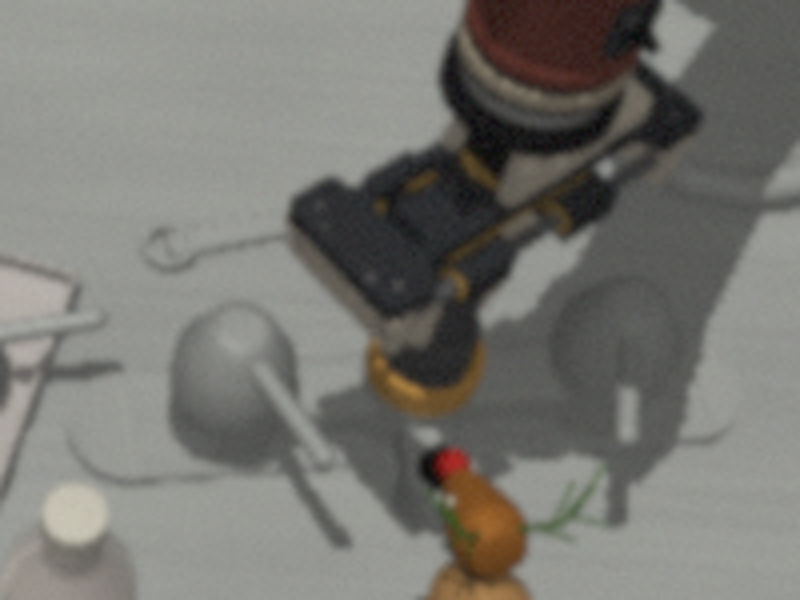

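The socket's barrel is down inside the rim, with contact at mouth z = 45.0 mm and about 9 N of press. The tool is upright to 0.15°, the grip is still 32 mm, and the neighbouring handle, reindeer and wrench look untouched. Handing in.

Run:
```python
from h import *
print(robot.current_clock(),robot.current_ft_force().round(1)); robot.hand_in()
```

```text
15.3917 [-0.9  0.5  6.2]
the job is handed in; nothing more can be done
```

The large socket fits: it is fully home on the nut, upright, still gripped, and the job is handed in at about 15.4 s of the 67 s allowed.

**Choice:** In the pictures the nut measured about 34–35 mm across corners, which points to the 30 mm size. I tried the large dark socket first and it went on, so the small and medium sockets never left the tray. The blue look-alikes were not touched.

**Last checks:**
- **Depth:** contact came with the mouth at z = 45.0 mm, which is nut_seat height and well below nut_top at 55 mm.
- **Force:** the socket presses down with about 9–10 N.
- **Tilt and grip:** tilt is about 0.15° and the grip width is 32 mm, matching the drive end's flats.
- **Surroundings:** the last scene crop shows the barrel down inside the rim. The nearby handle, reindeer and wrench look unmoved. I did not recheck the far end of the tray after lifting off.

**Disagreement:** the scene camera's fit of the socket's yaw (34–44°) did not match the top camera's (19–25°). I used the top view, and both squeezes closed on the flats at 32 mm, which bore it out.

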